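# Open the packing jig by one hole and load the carton

## Task

The packing jig's stop is set too tight for the tea carton. Press the jig's black button to free the stop, draw the stop back until the button pops up in the next hole (the first one it comes to, not a further one) without forcing the latch, and then stand the carton on the jig between the end wall and the stop, on its narrow long side as it stands now, and let it go. Leave the other things on the bench alone.

Things in the scene. Friction and masses are not known exactly. Their poses are not given: they have to be found in the camera images.
- jig: Packing jig, fixed: plywood base 356 x 110 x 10 mm (pocket floor at 10 mm), grey end wall at one end, aluminium housing at the other (48 mm wide, top at 46 mm, from x = 30 to 170 mm) into which a steel bar with a grey stop plate slides. Origin: centre of the base's underside; z up; +x from end wall to housing, the way the stop draws back so that the pocket grows.
- stop_slide (a joint): How far the stop (plate, bar, button) is drawn back along the jig's +x from the first hole, m; 0 at the start, at most 0.099. Friction about 2 N, plus 2 N while the latch rubs. The next hole's place is not measured: its strip is screwed on with play, 33 to 55 mm beyond the first hole (so home is 31 to 57 mm); a last hole follows 40 mm later.
- release_button (a joint): How far the button is pressed, m: 0 = popped up in a hole, 0.009 = fully down. Spring: 4 N at the top, 9.4 N fully down. Free to slide from 0.0045 on. Let go between holes, it stays 0.004 down, rubbing under the housing's top, and pops up by itself over the next hole; its shoulder then stops the slide after up to 3 mm of play.
- detent_pin: The button's steel shoulder, which locks the stop: 16 x 16 x 4.5 mm, under the cap; it sits in 19 x 20 mm holes along a slot, 10 mm wide, in the middle of the housing's top. First hole at x = 50 mm of the jig. Origin on the button's axis, 80 mm below the cap's top. The latch may bear up to 20 N; pushing on against it soon exceeds that.
- button_top (a point): Centre of the top of the button's black cap: 24 mm long (along the slide), 22 mm wide, 24 mm high, on a thin stem; its top is 80 mm above the bench and its underside 10 mm above the housing when popped up. It moves with the stop; it can be pinched at its sides or pressed on top. Axes as the jig's.
- stop_face (a point): Foot of the stop plate's face that looks to the end wall, at the height of the pocket floor. The plate is 80 mm wide, 8 mm thick, top at 66 mm. The pocket is 87 mm long at the start. Axes as the jig's.
- end_wall_face (a point): Foot of the end wall's inner face, at the height of the pocket floor. The wall is 8 mm thick, 90 mm wide, top at 70 mm above the bench. Axes as the jig's.
- carton: Filled black tea carton, 58 x 117 x 78 mm (0.135 kg), solid and closed, standing on its narrow long side: 58 mm wide, 117 mm long and 78 mm high as it stands. Its own y runs along the 117 mm, x along the 78 mm (pointing down), z across the 58 mm. Origin: the centre of one 78 x 117 mm face.
- carton_mid (a point): Middle of the carton, 39 mm above what it stands on. Axes as carton.
- glue_stick: Bystander: glue stick standing upright, 25 mm across, 95 mm high; origin at its foot.
- clip_tray: Bystander: small blue open tray with clips, 80 x 120 x 28 mm; origin under its centre.
- tape_dispenser: Bystander: black bench tape dispenser, 207 x 70 x 118 mm; origin under its centre.
- calculator: Bystander: grey calculator, 118 x 72 x 17 mm; origin under its centre.
- pouch_1: Bystander: small silver pouch, 100 x 62 x 25 mm; origin under its centre.
- tally_counter: Bystander: round chromed hand counter, 80 x 49 x 25 mm; origin under its centre.

How it is judged:
By the outcome, as a careful person would: the job done as asked, in the order asked, and still so for the second after the job is handed in, with the robot touching nothing.
It also fails if it takes over 58 s, if anything falls off the work surface, if the arm or the gripper's body presses on something with over 40 N, if the wrist force passes 120 N, or if a joint passes its speed limit or range.

## Robot

A 7-joint arm with a two-finger parallel gripper is mounted at the origin on a cart in front of the work surface, level with it; the furniture and walls round the work are solid. World frame = base frame: x ahead of the robot, y to its left, z up, the work surface at z = 0. Lengths are in m, angles in rad, forces in N, time in s.
With the tool pointing down it reaches from about 0.425 to 0.925 m from the base axis. Payload 6.8 kg.
Tool frame: the origin (TCP) lies midway between the tips of the shut fingers; the grasp point (between the pads) lies r.tcp_to_grasp behind it (r.tcp_to_grasp is the distance from the TCP to the grasp point, in m); y points along the fingers, z is the direction in which the jaws open and shut, and the axes are right-handed (so a half turn about y gives the same grasp; the last joint's range is limited). The gripper opens to 88 mm and grips with 3 to 60 N. Pads are 20 mm wide; open, the fingers measure 115 mm over their backs; the gripper's body (75 mm by 178 mm) begins 61 mm behind the grasp point.
Start: joints at [-1.256, 0.477, 0.022, 1.555, -0.011, 1.109, -0.083], TCP at [0.277, 0.616, 0.223] pointing down, gripper open.
Joint ranges: [-2.96, 2.96], [-0.34, 2.1], [-1.41, 1.46], [0.24, 2.44], [-1.37, 4.51], [0.17, 1.92], [-2.96, 2.96]. Speed limits (rad/s): [2.39, 2.39, 3.14, 3.14, 3.14, 3.14, 3.14].

## Interface

Orientations are given as a unit quaternion [x, y, z, w].
In Python, from rig import r, optics gives the robot as it stands.
- The arm moves only by the tool apply_moves, never from a script. Its argument "rows" is a list of rows, each a list of 5 numbers: the gripper command: -1 is fully open, 1 is shut, values between are in proportion, then the shift along the tool's x, y, z in m, then the turn about the tool's y in rad. In form: [[hand, dx, dy, dz, turn], ...]. A call has 1 to 20 rows; each row is the pose to reach, as a shift and turn from the pose commanded when the call began, along the tool's axes at that moment; what a row does not reach only later rows make up. A row lasts 1/8 s, in which the tool goes at most 62.5 mm and 10.7 degrees, less where a joint would pass 70% of its speed; a pose out of reach is approached as far as the arm can. A call with a gripper value outside its range is refused whole. The fingers move at their own pace and stop on an object; "grip_force" is the grip in N (left out, the last holds). Time passes only in rows, so rows that repeat a pose let the fingers close. It gives the time, the measured TCP pose, the force and the opening at its end, in the units of the state.
- r.get_state(): the state, without advancing time (a new reading comes with each control period).
- optics.snapshot(name): name is "scene" or "top" or "wrist"; returns (picture, depth): 400x640x3 uint8, red, green, blue; 400x640 float32, m along the optical axis (not along the pixel's ray), 0 where there is no reading.
- optics.camera_params(name): a dict with "vfov" (degrees; the focal length in pixels is half the picture's height over the tangent of half this angle, whatever the lens; pixels are square), "cx", "cy" (the principal point, pixels), "k1" (the pictures are not rectified: a ray, as slopes to the right and down, at radius r is drawn at 1 + k1 r^2 times it, then the intrinsics apply), "R" (3x3) and "t" (3): a world point X has camera coordinates R X + t. Camera axes: x right, y down, z forward; pixel columns grow to the right and rows downward; lengths in m; the calibration is good to about 2 mm. A picture is of the moment at which its call begins: read the wrist's pose just before it. camera_params takes no time and is no camera call; for the wrist camera it gives the pose at the moment of the call.
- r.job_done(): hands the job in, once; it reports no verdict.
The state is a dict: "t": time; "joint_pos": joint angles; "joint_vel": joint speeds; "tau": joint torques, N m; "eef_pos": TCP position; "eef_rot": TCP orientation; "wrist_force": force on the tool from outside, world axes, zero at the start; "moment": the same for the moment, N m; "opening": opening from 0.0 (shut) to 1.0 (fully open).
Only numpy, scipy, OpenCV 4.12 (cv2) and the standard library are available. Lean on these libraries where they do the work, as an engineer would, in place of code of your own. Each camera call takes 0.05 s, during which the arm holds its last target.

## Working session

There is one attempt and no reset: what is moved stays moved. The work goes in short steps, Python scripts to look and compute and a tool call to move; the robot and the scene stay as the last step left them, time stands still between calls to the robot, and variables do not carry over. Pictures are saved under pics/ and viewed, and the job is handed in when it is done.

Besides the shell and the picture viewer there is one more tool, called after ">>>" as name(argument=value, ...), one argument or row to a line, values as JSON. apply_moves: Moves the arm, as the interface text tells. Its arguments: {"type":"object","properties":{"rows":{"type":"array"},"grip_force":{"type":"number"}},"required":["rows"]}

```bash
mkdir -p pics; ls; python3 - <<'E'
from rig import r, optics
import cv2
s=r.get_state(); print(s, r.tcp_to_grasp)
for n in ("scene","top","wrist"):
    p,d=optics.snapshot(n); cv2.imwrite(f"pics/{n}0.png",p[:,:,::-1]); print(n,optics.camera_params(n))
    import numpy as np; np.save(f"pics/{n}0_d.npy",d); np.save(f"pics/{n}0_p.npy",p)
E
```

```text
pics
{'t': 0.0, 'joint_pos': array([-1.25610161,  0.47772686,  0.02238365,  1.55643714, -0.01150101,
        1.10930952, -0.08313369]), 'joint_vel': array([-1.73584520e-03,  2.15519617e-03,  2.95567269e-03,  1.95276586e-05,
        1.13525509e-04,  1.68685849e-03,  6.51627920e-04]), 'tau': array([-7.08736025e-04, -5.82837653e+01,  1.53449345e+00, -2.72607458e+01,
       -5.42425609e-02,  1.71270710e-02,  1.43014081e-04]), 'eef_pos': array([0.27675297, 0.61500063, 0.22173774]), 'eef_rot': array([ 0.69197602, -0.14846605,  0.14830866, -0.69074711]), 'wrist_force': array([ 0.3018776 , -0.01828036, -0.4162011 ]), 'moment': array([ 0.00021707, -0.03189605, -0.00975305]), 'opening': 1.0026707910896986} 0.0187
scene {'vfov': 43.39422741737117, 'cx': 332.29833656231, 'cy': 200.31497732872978, 'k1': -0.07842488133767865, 'R': array([[ 0.8700792 , -0.49227626, -0.02502551],
       [-0.22340849, -0.3485916 , -0.9102596 ],
       [ 0.43937551,  0.79758885, -0.413281  ]]), 't': array([-0.4106504 ,  0.24434224,  1.04921657])}
top {'vfov': 49.35585184291628, 'cx': 317.4421634849259, 'cy': 199.46200633488021, 'k1': -0.10249058801569544, 'R': array([[-0.02698564, -0.99961552,  0.00637003],
       [-0.99524975,  0.02627041, -0.09374332],
       [ 0.09353993, -0.00886949, -0.99557602]]), 't': array([0.15998267, 0.5410015 , 1.21981695])}
wrist {'vfov': 67.97890613763622, 'cx': 320.67848343646864, 'cy': 198.8800823183292, 'k1': -0.04990226367894081, 'R': array([[ 0.40993306,  0.91211506, -0.0009968 ],
       [ 0.87157176, -0.39138896,  0.2952581 ],
       [ 0.26891922, -0.12190484, -0.95541701]]), 't': array([-0.67527484, -0.03664223,  0.39154691])}
```

View pics/top0.png

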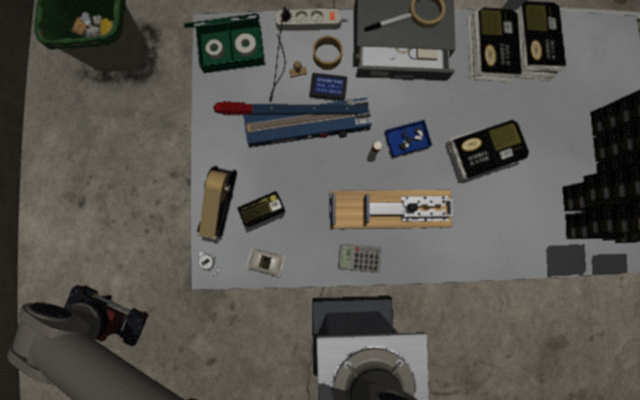

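View pics/scene0.png

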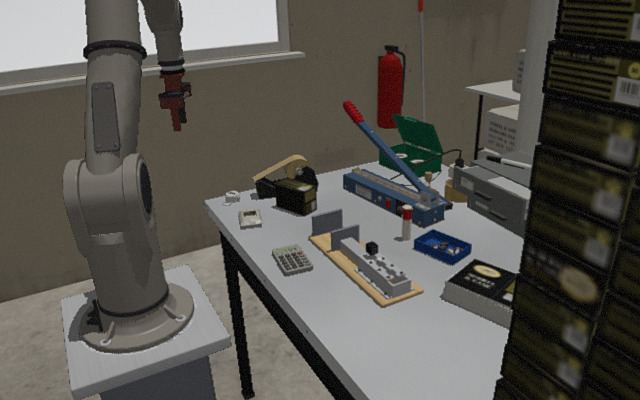

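View pics/wrist0.png

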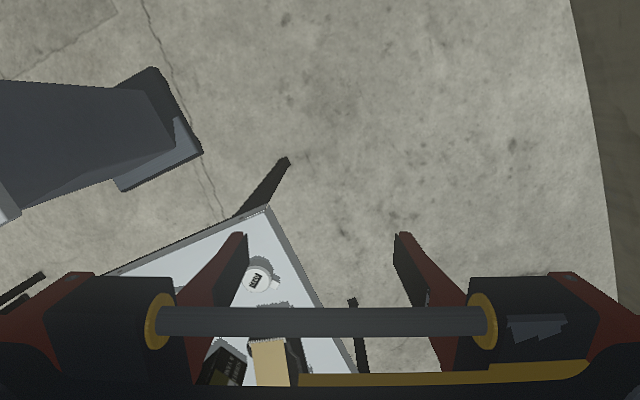

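```bash
cat > h.py <<'E'
import numpy as np, cv2
from rig import r, optics
def K(c):
    f=200/np.tan(np.radians(c["vfov"])/2); return np.array([[f,0,c["cx"]],[0,f,c["cy"]],[0,0,1.]]), np.array([c["k1"],0,0,0,0.])
def rays(uv,c):
    k,d=K(c); uv=np.asarray(uv,float).reshape(-1,1,2)
    n=cv2.undistortPoints(uv,k,d).reshape(-1,2)
    return np.c_[n,np.ones(len(n))]
def cast(uv,c,z):
    R,t=np.asarray(c["R"]),np.asarray(c["t"]); D=rays(uv,c)@R; o=-R.T@t
    return o+D*((z-o[2])/D[:,2])[:,None]
def cloud(d,c):
    v,u=np.mgrid[:d.shape[0],:d.shape[1]]
    p=rays(np.stack([u.ravel(),v.ravel()],1),c)*d.reshape(-1,1)
    return ((p-np.asarray(c["t"]))@np.asarray(c["R"])).reshape(*d.shape,3)
def proj(X,c):
    k,d=K(c); R=np.asarray(c["R"]); 
    return cv2.projectPoints(np.asarray(X,float).reshape(-1,1,3),cv2.Rodrigues(R)[0],np.asarray(c["t"],float),k,d)[0].reshape(-1,2)
def crop(p,x0,y0,x1,y1,s,name):
    cv2.imwrite(f"pics/{name}.png",cv2.resize(p[y0:y1,x0:x1,::-1],None,fx=s,fy=s,interpolation=cv2.INTER_CUBIC))
E
python3 - <<'E'
from h import *
c=optics.camera_params("top"); d=np.load("pics/top0_d.npy"); p=np.load("pics/top0_p.npy")
P=cloud(d,c); np.save("pics/top0_P.npy",P)
crop(p,190,150,460,290,2.9,"topcrop")
for nm,(x0,y0,x1,y1),zr in (("jig base",(320,180,465,240),(.005,.02)),("housing",(320,180,465,240),(.038,.052)),("plates",(320,180,465,240),(.058,.072)),("button",(320,180,465,240),(.074,.09)),("carton",(232,188,292,235),(.065,.09)),("tape",(190,160,240,245),(.03,.2)),("glue",(360,135,385,165),(.08,.12)),("tray",(385,120,432,160),(.01,.05)),("bigbox",(445,115,535,185),(.02,.1)),("table",(320,180,465,240),(-.01,.004))):
    Q=P[y0:y1,x0:x1].reshape(-1,3); Q=Q[(Q[:,2]>zr[0])&(Q[:,2]<zr[1])]
    if len(Q)<3: print(nm,len(Q)); continue
    b=cv2.minAreaRect(Q[:,:2].astype(np.float32)); print(nm,len(Q),np.median(Q[:,2]).round(4),b, Q.min(0).round(3),Q.max(0).round(3))
E
```

```text
jig base 3320 0.0104 ((0.5120823979377747, -0.07360401749610901), (0.4242541790008545, 0.1726742535829544), 88.63607025146484) [ 0.424 -0.287  0.005] [0.602 0.137 0.02 ]
housing 677 0.0449 ((0.5154308676719666, -0.06532458961009979), (0.07364421337842941, 0.34655287861824036), 1.7938810586929321) [ 0.473 -0.238  0.038] [0.55  0.107 0.052]
plates 191 0.067 ((0.5200020670890808, -0.007176056504249573), (0.0886821299791336, 0.2279103547334671), 1.8549764156341553) [ 0.472 -0.122  0.058] [0.561 0.106 0.072]
button 64 0.0797 ((0.528067946434021, -0.011911854147911072), (0.2343682199716568, 0.020720435306429863), 82.1104965209961) [ 0.504 -0.128  0.074] [0.554 0.103 0.084]
carton 914 0.0782 ((0.5202164649963379, 0.30432558059692383), (0.05809122323989868, 0.1178034320473671), 21.886938095092773) [0.473 0.241 0.066] [0.567 0.367 0.086]
tape 1595 0.0867 ((0.5393753051757812, 0.4103568196296692), (0.11050952225923538, 0.20725250244140625), 77.08636474609375) [0.439 0.36  0.03 ] [0.651 0.484 0.124]
glue 75 0.0932 ((0.6840898990631104, -0.02320978045463562), (0.025049736723303795, 0.02365262433886528), 89.25221252441406) [ 0.672 -0.036  0.08 ] [ 0.696 -0.011  0.099]
tray 413 0.0179 ((0.7212028503417969, -0.12535615265369415), (0.08125800639390945, 0.11987393349409103), 13.9600191116333) [ 0.668 -0.192  0.01 ] [ 0.772 -0.059  0.034]
bigbox 3082 0.0457 ((0.6802986860275269, -0.35980430245399475), (0.12821611762046814, 0.21969196200370789), 16.401363372802734) [ 0.594 -0.476  0.02 ] [ 0.766 -0.239  0.055]
table 3791 -0.0002 ((0.5131434798240662, -0.07528328895568848), (0.4281328618526459, 0.17531940340995789), 88.35382843017578) [ 0.42  -0.292 -0.008] [0.605 0.141 0.004]
```

View pics/topcrop.png

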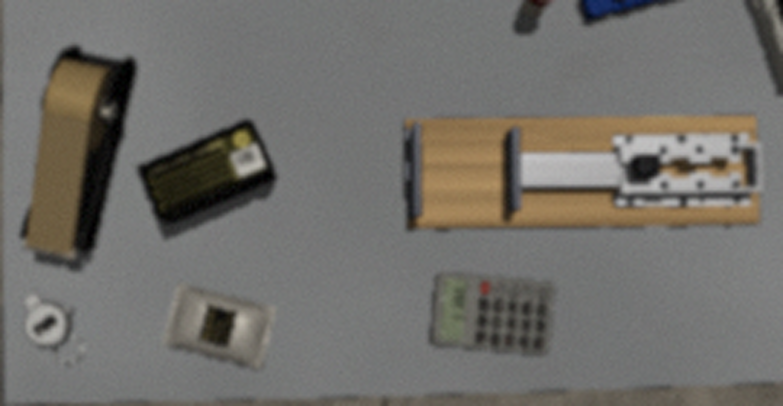

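```bash
python3 - <<'E'
from h import *
from scipy.spatial.transform import Rotation as Ro
c=optics.camera_params("top"); p=np.load("pics/top0_p.npy"); P=np.load("pics/top0_P.npy")
hsv=cv2.cvtColor(p,cv2.COLOR_RGB2HSV)
m=cv2.inRange(hsv,(8,60,80),(28,255,255)); m[:180]=0;m[240:]=0;m[:,:322]=0;m[:,460:]=0
m=cv2.morphologyEx(m,cv2.MORPH_CLOSE,np.ones((5,5)))
v,u=np.nonzero(m); Q=cast(np.c_[u,v],c,.01)[:,:2]; 
ct=max(cv2.findContours(m,0,2)[0],key=cv2.contourArea); cc=cast(ct.reshape(-1,2),c,.01)
print("wood",cv2.minAreaRect(cc[:,:2].astype(np.float32)))
# dark cap
g=p.max(2); b=(g<60).astype(np.uint8); b[:195]=0;b[222:]=0;b[:,:398]=0;b[:,425:]=0
v,u=np.nonzero(b); print("cap px",u.mean(),v.mean(),len(u),cast([[u.mean(),v.mean()]],c,.08), cast([[u.mean(),v.mean()]],c,.068))
def comp(x0,y0,x1,y1,z0,z1):
    Z=P[:,:,2]; mm=((Z>z0)&(Z<z1)).astype(np.uint8); k=np.zeros_like(mm);k[y0:y1,x0:x1]=mm[y0:y1,x0:x1]
    return P[k>0]
for nm,a in (("wall",(322,180,345,240,.064,.076)),("plate",(358,180,375,240,.060,.072)),("cap",(398,195,425,222,.074,.086)),("housing",(395,190,460,226,.040,.052))):
    Q=comp(*a); print(nm,len(Q),Q.mean(0).round(4),cv2.minAreaRect(Q[:,:2].astype(np.float32)))
s=r.get_state(); print(Ro.from_quat(s["eef_rot"]).as_matrix().round(3))
E
```

```text
wood ((0.5139642953872681, -0.06700469553470612), (0.35264337062835693, 0.1103343516588211), 88.98833465576172)
cap px 411.0470588235294 208.2 85 [[ 0.50904603 -0.11016943  0.08      ]] [[ 0.5098608  -0.11287218  0.068     ]]
wall 94 [0.516  0.1023 0.0693] ((0.5164502263069153, 0.10235346108675003), (0.08868193626403809, 0.007799643091857433), 1.657758355140686)
plate 86 [0.5156 0.007  0.0655] ((0.5142059326171875, 0.007567842490971088), (0.008685419335961342, 0.07812289893627167), 88.33991241455078)
cap 63 [ 0.5131 -0.1156  0.0791] ((0.5136375427246094, -0.11686159670352936), (0.022448576986789703, 0.019694561138749123), 86.03814697265625)
housing 530 [ 0.5121 -0.1611  0.0457] ((0.5124992728233337, -0.15694400668144226), (0.1623115837574005, 0.04859495535492897), 89.0068359375)
[[ 0.912 -0.     0.41 ]
 [-0.41  -0.001  0.912]
 [ 0.    -1.    -0.001]]
```

>>> apply_moves(
  rows=[
    [-1,0.5145,0.0,-0.569,-0.4],
    [-1,0.5145,0.0,-0.569,-0.4],
    [-1,0.5145,0.0,-0.569,-0.4],
    [-1,0.5145,0.0,-0.569,-0.4],
    [-1,0.5145,0.0,-0.569,-0.4],
    [-1,0.5145,0.0,-0.569,-0.4],
    [-1,0.5145,0.0,-0.569,-0.4],
    [-1,0.5145,0.0,-0.569,-0.4],
    [-1,0.5145,0.0,-0.569,-0.4],
    [-1,0.5145,0.0,-0.569,-0.4],
    [-1,0.5145,0.0,-0.569,-0.4],
    [-1,0.5145,0.0,-0.569,-0.4],
    [-1,0.5145,0.0,-0.569,-0.4],
    [-1,0.5145,0.0,-0.569,-0.4],
    [-1,0.5145,0.0,-0.569,-0.4],
    [-1,0.5145,0.0,-0.569,-0.4],
  ],
)

```text
t: 2.15
eef_pos: [0.5125, -0.1128, 0.2226]
eef_rot: [-0.707, 0.007, -0.007, 0.707]
wrist_force: [0.6, 0.6, 0.3]
opening: 0.997
```

```bash
cat >> h.py <<'E'
def snap(n,tag):
    s=r.get_state(); c=optics.camera_params(n); p,d=optics.snapshot(n)
    cv2.imwrite(f"pics/{tag}.png",p[:,:,::-1]); np.savez(f"pics/{tag}.npz",p=p,d=d,P=cloud(d,c),**{k:np.asarray(v) for k,v in c.items()})
    print(s["t"],s["eef_pos"].round(4),s["wrist_force"].round(2),s["opening"].round(3)); return p,d,c
E
python3 - <<'E'
from h import *
snap("wrist","w1")
from scipy.spatial.transform import Rotation as Ro
print(Ro.from_quat(r.get_state()["eef_rot"]).as_matrix().round(4))
E
```

```text
Traceback (most recent call last):
  File "h.py", line 24, in snap
    print(s["t"],s["eef_pos"].round(4),s["wrist_force"].round(2),s["opening"].round(3)); return p,d,c
                                                                 ^^^^^^^^^^^^^^^^^^
AttributeError: 'float' object has no attribute 'round'
```

View pics/w1.png

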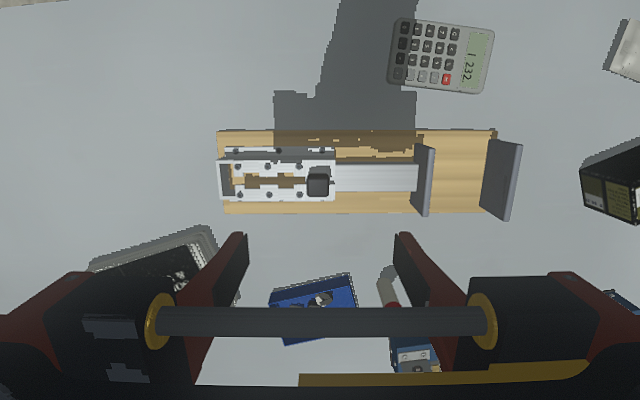

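```bash
sed -i 's/s\["opening"\].round(3)/round(s["opening"],3)/' h.py; python3 - <<'E'
from h import *
z=np.load("pics/w1.npz"); P=z["P"]; c={k:z[k] for k in("cx","cy","k1","R","t")}; c["vfov"]=float(z["vfov"])
crop(z["p"],205,120,530,225,2.4,"w1c")
print("camctr",-c["R"].T@c["t"], "tcp px",proj(r.get_state()["eef_pos"],c))
def comp(x0,y0,x1,y1,z0,z1):
    Q=P[y0:y1,x0:x1].reshape(-1,3); return Q[(Q[:,2]>z0)&(Q[:,2]<z1)]
for nm,a in (("wall",(480,125,530,225,.064,.076)),("plate",(405,140,440,220,.060,.072)),("cap",(300,165,335,200,.074,.086)),("housing",(212,140,340,210,.040,.052)),("base",(205,120,510,225,.005,.016))):
    Q=comp(*a); print(nm,len(Q),Q.mean(0).round(4),np.median(Q[:,2]).round(4),cv2.minAreaRect(Q[:,:2].astype(np.float32)))
E
```

```text
camctr [ 0.43200306 -0.11067419  0.38492677] tcp px [[319.21577021 247.09924359]]
wall 732 [0.5143 0.1017 0.0691] 0.0697 ((0.5164425373077393, 0.10260969400405884), (0.009415606036782265, 0.08921397477388382), 88.75324249267578)
plate 541 [0.512  0.0071 0.0654] 0.0659 ((0.5147408843040466, 0.00781603716313839), (0.07823096215724945, 0.008697877638041973), 0.26788368821144104)
cap 467 [ 0.5119 -0.1158  0.0796] 0.0799 ((0.5125670433044434, -0.11605915427207947), (0.023849183693528175, 0.021617958322167397), 89.03065490722656)
housing 2920 [ 0.51   -0.1636  0.0459] 0.0461 ((0.5119385719299316, -0.16600081324577332), (0.13984371721744537, 0.048587340861558914), 88.92491912841797)
base 14282 [ 0.5077 -0.0559  0.0106] 0.0104 ((0.513930082321167, -0.06590001285076141), (0.3551933467388153, 0.11010752618312836), 89.08173370361328)
```

View pics/w1c.png

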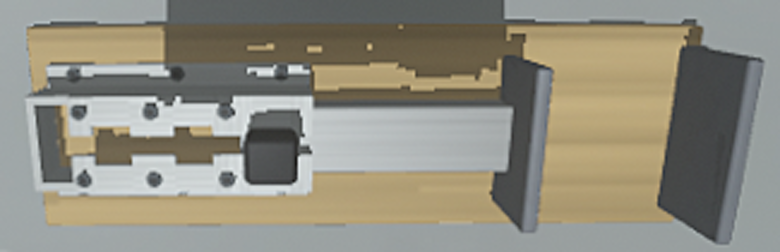

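```bash
python3 - <<'E'
from h import *
z=np.load("pics/w1.npz"); c={k:z[k] for k in("cx","cy","k1","R","t")}; c["vfov"]=float(z["vfov"])
p=z["p"]
crop(p,215,150,345,210,6,"w1d")
o=np.array([.5139,-.0659]); ex=np.array([-.0167,-.99986]); ey=np.array([.99986,-.0167])
Z=z["P"]
for row in (171,173,175,176,186,187,188,190):
    line=Z[row,215:345,2]<.040
    e=np.flatnonzero(np.diff(line.astype(int)))+215.5
    print(row,[(u,round(float((cast([[u,row]],c,.046)[0,:2]-o)@ex)*1e3,1)) for u in e])
print([ (cast([[275,q]],c,.046)[0,:2]-o)@ey*1e3 for q in(171,176,186,188)])
E
```

```text
171 [(np.float64(216.5), 167.9), (np.float64(220.5), 163.2), (np.float64(233.5), 147.8), (np.float64(334.5), 30.0)]
173 [(np.float64(216.5), 168.1), (np.float64(220.5), 163.4), (np.float64(233.5), 148.0), (np.float64(243.5), 136.3), (np.float64(258.5), 118.7), (np.float64(277.5), 96.4), (np.float64(292.5), 78.9), (np.float64(334.5), 30.0)]
175 [(np.float64(216.5), 168.4), (np.float64(220.5), 163.6), (np.float64(233.5), 148.2), (np.float64(243.5), 136.4), (np.float64(258.5), 118.8), (np.float64(277.5), 96.5), (np.float64(292.5), 79.0), (np.float64(334.5), 30.0)]
176 [(np.float64(216.5), 168.5), (np.float64(221.5), 162.6), (np.float64(306.5), 62.7), (np.float64(328.5), 37.0)]
186 [(np.float64(217.5), 168.6), (np.float64(221.5), 163.8), (np.float64(234.5), 148.2), (np.float64(244.5), 136.3), (np.float64(259.5), 118.5), (np.float64(277.5), 97.1), (np.float64(293.5), 78.2), (np.float64(334.5), 29.8)]
187 [(np.float64(218.5), 167.5), (np.float64(222.5), 162.7), (np.float64(235.5), 147.1), (np.float64(244.5), 136.4), (np.float64(259.5), 118.5), (np.float64(277.5), 97.2), (np.float64(293.5), 78.3), (np.float64(334.5), 29.8)]
188 [(np.float64(218.5), 167.6), (np.float64(221.5), 164.0), (np.float64(235.5), 147.3), (np.float64(334.5), 29.8)]
190 [(np.float64(218.5), 167.9), (np.float64(222.5), 163.1), (np.float64(235.5), 147.5), (np.float64(334.5), 29.8)]
[np.float64(-10.623444306565343), np.float64(-4.672291693254736), np.float64(7.4071310677387485), np.float64(9.852119485979877)]
```

View pics/w1d.png

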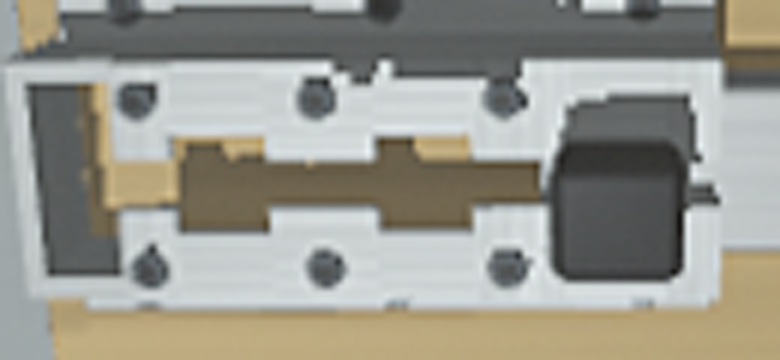

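>>> apply_moves(
  rows=[
    [0.09,0,0.05,-0.0033,0],
    [0.09,0,0.1,-0.0033,0],
    [0.09,0,0.13,-0.0033,0],
    [0.09,0,0.145,-0.0033,0],
    [0.09,0,0.155,-0.0033,0],
    [0.09,0,0.163,-0.0033,0],
    [0.09,0,0.163,-0.0033,0],
  ],
  grip_force=15,
)

```text
t: 3.08
eef_pos: [0.5128, -0.1177, 0.0598]
eef_rot: [-0.707, 0.008, -0.008, 0.707]
wrist_force: [-0.5, 0.6, 0.0]
opening: 0.46
```

```bash
python3 - <<'E'
from h import *
snap("wrist","w2")
E
```

```text
3.075 [ 0.5128 -0.1177  0.0598] [-0.48  0.62  0.01] 0.46
```

View pics/w2.png

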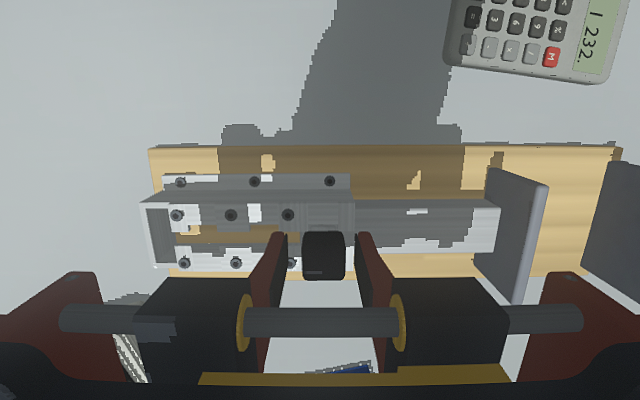

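>>> apply_moves(
  rows=[
    [0.09,0,0,0.0012,0],
    [0.4,0,0,0.0012,0],
    [1,0,0,0.0012,0],
    [1,0,0,0.0012,0],
    [1,0,0,0.0012,0],
  ],
  grip_force=15,
)

```text
t: 3.75
eef_pos: [0.5128, -0.1164, 0.0598]
eef_rot: [-0.707, 0.008, -0.008, 0.707]
wrist_force: [-0.7, 0.3, 4.5]
opening: 0.27
```

>>> apply_moves(
  rows=[
    [1,0,0.003,0,0],
    [1,0,0.006,0,0],
    [1,0,0.008,0,0],
    [1,0,0.008,0,0],
  ],
)

```text
t: 4.25
eef_pos: [0.5129, -0.1165, 0.0519]
eef_rot: [-0.707, 0.008, -0.008, 0.707]
wrist_force: [-1.3, 1.7, 8.4]
opening: 0.271
```

>>> apply_moves(
  rows=[
    [1,0,0,-0.001,0],
    [1,0,0,-0.003,0],
    [1,0,0,-0.005,0],
    [1,0,0,-0.005,0],
  ],
)

```text
t: 4.75
eef_pos: [0.5128, -0.1214, 0.052]
eef_rot: [-0.707, 0.008, -0.008, 0.707]
wrist_force: [-2.1, 0.8, 8.5]
opening: 0.271
```

Sliding freely. Continue to about 22 mm, then open the jaws slightly.

>>> apply_moves(
  rows=[
    [1,0,0,-0.004,0],
    [1,0,0,-0.008,0],
    [1,0,0,-0.012,0],
    [1,0,0,-0.016,0],
    [1,0,0,-0.018,0],
    [1,0,0,-0.018,0],
    [0.3,0,0,-0.018,0],
    [0.3,0,0,-0.018,0],
    [0.3,0,0,-0.018,0],
  ],
)

```text
t: 5.88
eef_pos: [0.5119, -0.1395, 0.0514]
eef_rot: [0.707, -0.008, 0.008, -0.707]
wrist_force: [-0.0, -0.0, 1.2]
opening: 0.354
```

```bash
python3 - <<'E'
from h import *
snap("wrist","w3")
E
```

```text
5.875 [ 0.5119 -0.1395  0.0514] [-0.01 -0.01  1.18] 0.354
```

View pics/w3.png

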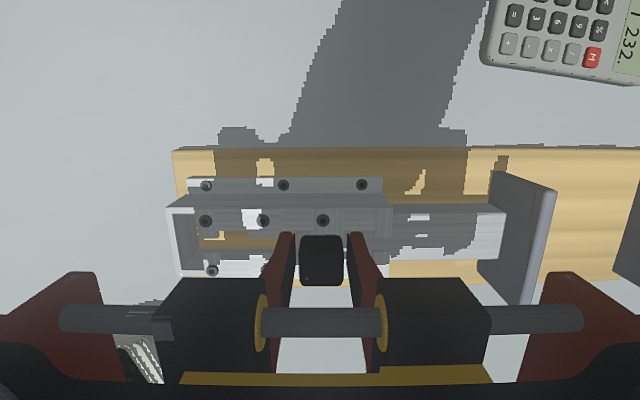

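>>> apply_moves(
  rows=[
    [0.3,0,-0.004,-0.002,0],
    [0.3,0,-0.004,-0.004,0],
    [0.3,0,-0.004,-0.006,0],
    [0.3,0,-0.004,-0.008,0],
    [0.3,0,-0.004,-0.01,0],
    [0.3,0,-0.004,-0.012,0],
    [0.3,0,-0.004,-0.013,0],
    [0.3,0,-0.004,-0.014,0],
    [0.3,0,-0.004,-0.014,0],
  ],
)

```text
t: 7.05
eef_pos: [0.5119, -0.1537, 0.0557]
eef_rot: [0.707, -0.008, 0.008, -0.707]
wrist_force: [1.7, 3.5, 1.8]
opening: 0.351
```

```bash
cat >> h.py <<'E'
def capz(tag):
    p,d,c=snap("wrist",tag); P=cloud(d,c)
    b=(p.max(2)<70); Q=P[b&(P[:,:,2]>.068)&(P[:,:,2]<.088)&(abs(P[:,:,0]-.513)<.02)&(P[:,:,1]<-.10)&(P[:,:,1]>-.18)]
    m=Q[Q[:,2]>np.percentile(Q[:,2],40)]
    print("cap",len(Q),np.percentile(Q[:,2],[25,50,75]).round(4),"y",np.percentile(Q[:,1],[5,50,95]).round(4), "jigx",(np.percentile(Q[:,1],[5,95]).mean()+.0659)*-1e3)
E
python3 - <<'E'
from h import *
capz("w4")
E
```

```text
7.05 [ 0.5119 -0.1537  0.0557] [1.67 3.5  1.83] 0.351
cap 2557 [0.0753 0.0763 0.0771] y [-0.1729 -0.1497 -0.1326] jigx 86.82036250464715
```

View pics/w4.png

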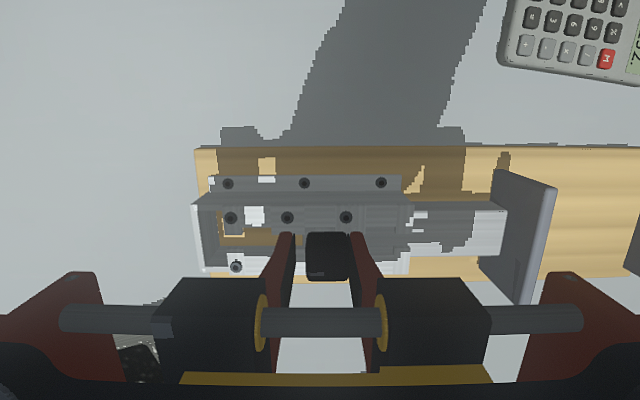

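>>> apply_moves(
  rows=[
    [0.3,0,0,-0.0005,0],
    [0.3,0,0,-0.001,0],
    [0.3,0,0,-0.001,0],
  ],
)

```text
t: 7.48
eef_pos: [0.5119, -0.1545, 0.0557]
eef_rot: [-0.707, 0.008, -0.008, 0.707]
wrist_force: [2.3, 4.6, 2.4]
opening: 0.348
```

```bash
python3 - <<'E'
from h import *
capz("w5")
E
```

```text
7.475 [ 0.5119 -0.1545  0.0557] [2.32 4.6  2.36] 0.348
cap 2549 [0.0753 0.0763 0.0771] y [-0.1737 -0.1505 -0.1334] jigx 87.63717721737953
```

>>> apply_moves(
  rows=[
    [0.3,0,0,-0.0005,0],
    [0.3,0,0,-0.001,0],
    [0.3,0,0,-0.001,0],
  ],
)

```text
t: 7.9
eef_pos: [0.5113, -0.156, 0.0555]
eef_rot: [0.707, -0.008, 0.008, -0.707]
wrist_force: [1.4, 1.3, -0.3]
opening: 0.351
```

```bash
python3 - <<'E'
from h import *
capz("w6")
E
```

```text
7.9 [ 0.5113 -0.156   0.0555] [ 1.37  1.26 -0.29] 0.351
cap 2727 [0.0777 0.0799 0.0806] y [-0.1749 -0.1521 -0.1351] jigx 89.0900366201467
```

>>> apply_moves(
  rows=[
    [0.2,0,0,0.002,0],
    [0.2,0,0,0.0035,0],
    [0.2,0,-0.03,0.0035,0],
    [0.0,0,-0.08,0.0035,0],
    [-1,0,-0.13,0.01,0.1],
    [-1,0,-0.17,0.06,0.28],
    [-1,-0.0018,-0.17,0.4562,1.166],
    [-1,-0.0018,-0.17,0.4562,1.166],
    [-1,-0.0018,-0.17,0.4562,1.166],
    [-1,-0.0018,-0.17,0.4562,1.166],
    [-1,-0.0018,-0.17,0.4562,1.166],
    [-1,-0.0018,-0.17,0.4562,1.166],
    [-1,-0.0018,-0.17,0.4562,1.166],
    [-1,-0.0018,-0.17,0.4562,1.166],
    [-1,-0.0018,-0.17,0.4562,1.166],
  ],
)

```text
t: 9.82
eef_pos: [0.5204, 0.2994, 0.2253]
eef_rot: [0.586, -0.396, 0.396, -0.585]
wrist_force: [0.4, -1.1, -0.5]
opening: 1.001
```

```bash
python3 - <<'E'
from h import *
p,d,c=snap("wrist","w7"); s=r.get_state(); print(s["joint_pos"].round(2)); from scipy.spatial.transform import Rotation as Ro
print(Ro.from_quat(s["eef_rot"]).as_matrix().round(4))
P=cloud(d,c)
m=((P[:,:,2]>.070)&(P[:,:,2]<.086)&(abs(P[:,:,0]-.52)<.08)&(abs(P[:,:,1]-.304)<.08)).astype(np.uint8)
Q=P[m>0]; print(len(Q),np.median(Q[:,2]),cv2.minAreaRect(Q[:,:2].astype(np.float32)))
p,d,c=snap("top","t7"); P=cloud(d,c)
crop(p,190,150,460,290,2.9,"t7c")
E
```

```text
9.825 [0.5204 0.2994 0.2253] [ 0.43 -1.07 -0.54] 1.001
[-0.93  0.37  0.4   1.76 -0.16  1.05 -0.1 ]
[[ 3.707e-01 -2.000e-04  9.288e-01]
 [-9.288e-01 -1.200e-03  3.707e-01]
 [ 1.000e-03 -1.000e+00 -6.000e-04]]
5654 0.078644045184599 ((0.5200735330581665, 0.30518344044685364), (0.05765628442168236, 0.11622055619955063), 21.890932083129883)
9.875 [0.5207 0.2986 0.2255] [ 1.38 -1.13  0.53] 1.001
```

View pics/w7.png

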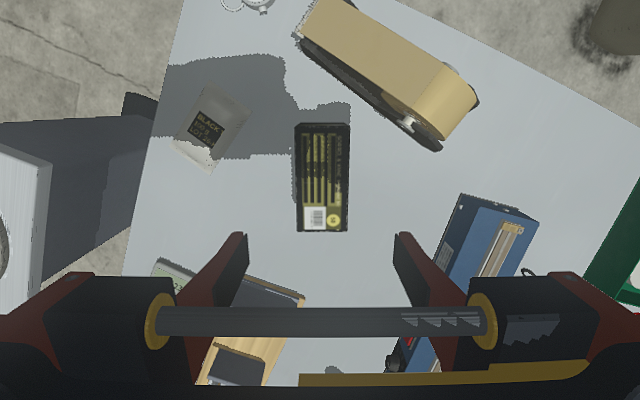

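View pics/t7c.png

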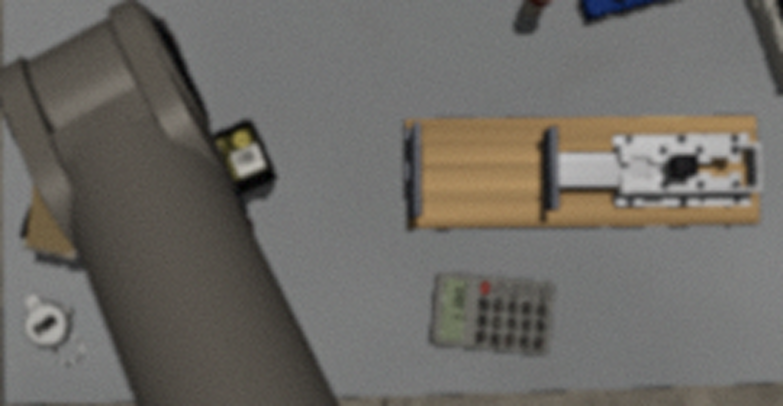

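>>> apply_moves(
  rows=[
    [-1,-0.0055,0.04,0.0022,0],
    [-1,-0.0055,0.09,0.0022,0],
    [-1,-0.0055,0.13,0.0022,0],
    [-1,-0.0055,0.16,0.0022,0],
    [-1,-0.0055,0.178,0.0022,0],
    [-1,-0.0055,0.178,0.0022,0],
    [-0.1,-0.0055,0.178,0.0022,0],
    [1,-0.0055,0.178,0.0022,0],
    [1,-0.0055,0.178,0.0022,0],
    [1,-0.0055,0.178,0.0022,0],
    [1,-0.0055,0.178,0.0022,0],
  ],
  grip_force=14,
)

```text
t: 11.3
eef_pos: [0.5204, 0.3067, 0.0483]
eef_rot: [-0.586, 0.396, -0.396, 0.586]
wrist_force: [-1.9, -1.2, 6.1]
opening: 0.651
```

>>> apply_moves(
  rows=[
    [1,0,-0.02,0,0],
    [1,0,-0.06,0,0],
    [1,0,-0.11,0,0],
    [1,0,-0.14,0,0],
    [1,0,-0.14,0,0],
  ],
)

```text
t: 11.92
eef_pos: [0.5219, 0.3073, 0.191]
eef_rot: [-0.584, 0.395, -0.397, 0.588]
wrist_force: [-0.8, -0.0, -1.8]
opening: 0.654
```

```bash
python3 - <<'E'
from h import *
z=np.load("pics/t7.npz"); P=z["P"]
def comp(x0,y0,x1,y1,z0,z1):
    Q=P[y0:y1,x0:x1].reshape(-1,3); return Q[(Q[:,2]>z0)&(Q[:,2]<z1)]
for nm,a in (("wall",(322,180,345,240,.064,.076)),("plate",(370,180,392,240,.060,.072)),("cap",(415,195,440,222,.070,.086))):
    Q=comp(*a); print(nm,len(Q),Q.mean(0).round(4),cv2.minAreaRect(Q[:,:2].astype(np.float32)))
p,d,c=snap("wrist","w8"); P=cloud(d,c)
s=r.get_state(); from scipy.spatial.transform import Rotation as Ro
print(s["eef_pos"],Ro.from_quat(s["eef_rot"]).as_matrix().round(4))
E
```

```text
wall 92 [0.516  0.1023 0.0698] ((0.516261100769043, 0.10221394151449203), (0.08844607323408127, 0.007410554680973291), 1.243622899055481)
plate 87 [ 0.5153 -0.0293  0.0659] ((0.5144584774971008, -0.028828473761677742), (0.008008931763470173, 0.07540430128574371), 87.91492462158203)
cap 73 [ 0.5125 -0.1515  0.0797] ((0.5126020908355713, -0.15194106101989746), (0.0246271975338459, 0.01980157382786274), 87.2002944946289)
11.925 [0.5219 0.3073 0.191 ] [-0.83 -0.03 -1.84] 0.654
[0.52071876 0.30677154 0.18889064] [[ 3.727e-01  1.800e-03  9.279e-01]
 [-9.279e-01  1.700e-03  3.727e-01]
 [-9.000e-04 -1.000e+00  2.300e-03]]
```

View pics/w8.png

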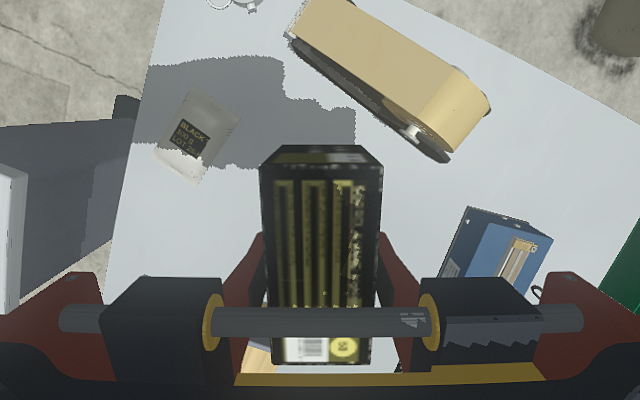

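```bash
python3 - <<'E'
from h import *
z=np.load("pics/w8.npz"); P=z["P"]
tcp=np.array([.5213,.307]); ex=np.array([.3727,-.9279]); ez=np.array([.9279,.3727])
Q=P[140:370,255:390].reshape(-1,3); Q=Q[(Q[:,2]>.205)&(Q[:,2]<.235)]
q=(Q[:,:2]-tcp); a=q@ex; b=q@ez
print(len(Q),np.median(Q[:,2]),np.percentile(a,[.5,99.5]),np.percentile(b,[.5,99.5]),cv2.minAreaRect(Q[:,:2].astype(np.float32)))
E
```

```text
21262 0.2214230807519862 [-0.05750067  0.05816919] [-0.02961344  0.03411607] ((0.5240839123725891, 0.3068484365940094), (0.07311328500509262, 0.11783670634031296), 21.779333114624023)
```

>>> apply_moves(
  rows=[
    [1,0.03,0,-0.0127,0.05],
    [1,0.075,0,-0.0318,0.13],
    [1,0.12,0,-0.0509,0.2],
    [1,0.165,0,-0.07,0.27],
    [1,0.205,0,-0.0869,0.33],
    [1,0.235,0,-0.0996,0.38],
    [1,0.2477,0,-0.105,0.399],
    [1,0.2477,0,-0.105,0.399],
    [1,0.2477,0,-0.105,0.399],
    [1,0.2477,0,-0.105,0.399],
  ],
)

```text
t: 13.22
eef_pos: [0.5153, 0.039, 0.1875]
eef_rot: [-0.496, 0.504, -0.503, 0.496]
wrist_force: [-0.4, -0.0, -2.0]
opening: 0.657
```

```bash
python3 - <<'E'
from h import *
s=r.get_state(); from scipy.spatial.transform import Rotation as Ro
print(s["eef_pos"],Ro.from_quat(s["eef_rot"]).as_matrix().round(4))
p,d,c=snap("wrist","w9"); P=cloud(d,c)
Q=P[(P[:,:,2]>.205)&(P[:,:,2]<.235)&(abs(P[:,:,1]-.037)<.08)&(abs(P[:,:,0]-.515)<.04)]
print(Q.shape,np.percentile(Q[:,1],[.5,99.5]),np.percentile(Q[:,0],[.5,99.5]))
snap("scene","s9")
E
```

```text
[0.51526449 0.03904833 0.1874506 ] [[-1.440e-02 -3.000e-04  9.999e-01]
 [-9.999e-01  2.000e-04 -1.440e-02]
 [-2.000e-04 -1.000e+00 -3.000e-04]]
13.225 [0.5153 0.039  0.1875] [-0.43 -0.04 -1.95] 0.657
(21921, 3) [-0.01881071  0.09699435] [0.47970331 0.55270147]
13.275 [0.5153 0.0388 0.1875] [-0.84 -0.75 -1.59] 0.653
```

View pics/w9.png

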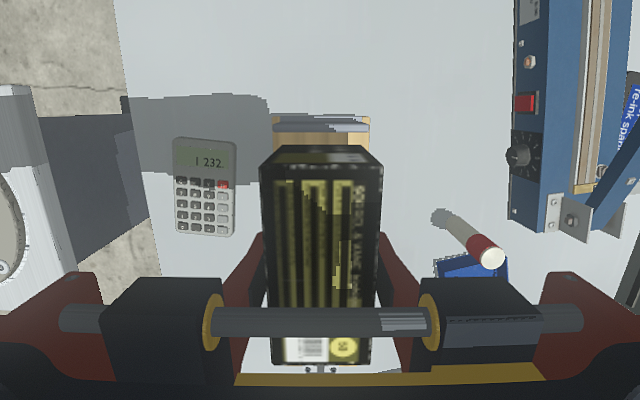

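View pics/s9.png

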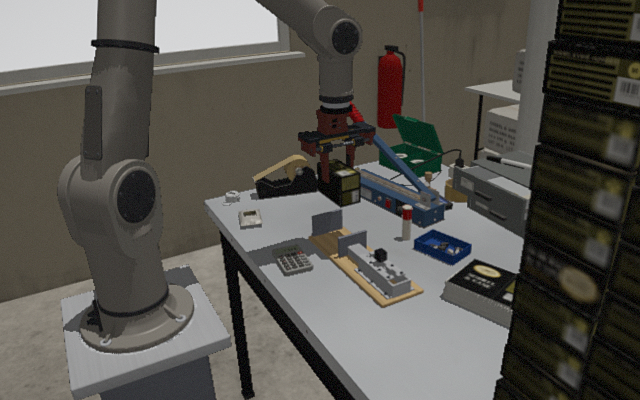

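>>> apply_moves(
  rows=[
    [1,0.002,0.01,0,0],
    [1,0.002,0.03,0,0],
    [1,0.002,0.05,0,0],
    [1,0.002,0.06,0,0],
    [1,0.002,0.06,0,0],
  ],
)

```text
t: 13.95
eef_pos: [0.5147, 0.0354, 0.127]
eef_rot: [-0.496, 0.504, -0.504, 0.495]
wrist_force: [0.4, -0.4, -2.8]
opening: 0.658
```

```bash
python3 - <<'E'
from h import *
p,d,c=snap("wrist","w10"); P=cloud(d,c)
Q=P[(P[:,:,2]>.145)&(P[:,:,2]<.172)&(abs(P[:,:,1]-.037)<.08)&(abs(P[:,:,0]-.515)<.04)]
print(Q.shape,np.median(Q[:,2]),np.percentile(Q[:,1],[.5,99.5]))
Q=P[(P[:,:,2]>.066)&(P[:,:,2]<.073)&(P[:,:,1]>.09)&(P[:,:,1]<.12)&(abs(P[:,:,0]-.515)<.05)]
print("wall",Q.shape,np.percentile(Q[:,1],[1,99]))
E
```

```text
13.95 [0.5147 0.0354 0.127 ] [ 0.37 -0.42 -2.75] 0.658
(21642, 3) 0.15741051849572998 [-0.02242421  0.09336941]
wall (1350, 3) [0.09907143 0.10728801]
```

View pics/w10.png

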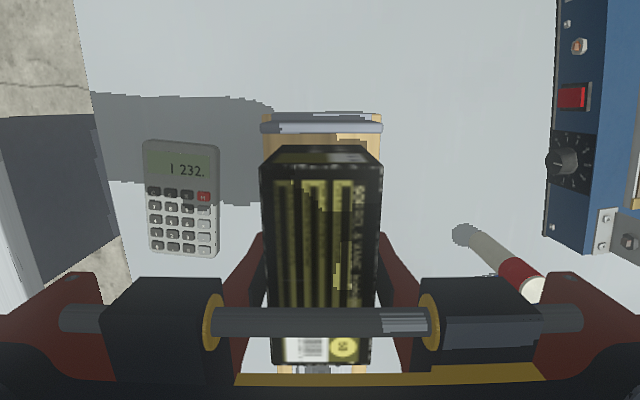

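>>> apply_moves(
  rows=[
    [1,-0.0015,0,0.0007,0],
    [1,-0.0015,0.01,0.0007,0],
    [1,-0.0015,0.02,0.0007,0],
    [1,-0.0015,0.03,0.0007,0],
  ],
)

```text
t: 14.5
eef_pos: [0.5157, 0.037, 0.0968]
eef_rot: [-0.496, 0.504, -0.504, 0.496]
wrist_force: [0.4, 0.9, -1.7]
opening: 0.657
```

```bash
python3 - <<'E'
from h import *
p,d,c=snap("wrist","w11"); P=cloud(d,c)
Q=P[(P[:,:,2]>.115)&(P[:,:,2]<.14)&(abs(P[:,:,1]-.037)<.08)&(abs(P[:,:,0]-.515)<.04)]
print(Q.shape,np.median(Q[:,2]),np.percentile(Q[:,1],[.5,99.5]))
Q=P[(P[:,:,2]>.066)&(P[:,:,2]<.073)&(P[:,:,1]>.09)&(P[:,:,1]<.12)&(abs(P[:,:,0]-.515)<.05)]
print("wall",Q.shape,np.percentile(Q[:,1],[1,99]))
E
```

```text
14.5 [0.5157 0.037  0.0968] [ 0.39  0.95 -1.7 ] 0.657
(21445, 3) 0.12723854694471118 [-0.02073988  0.09503419]
wall (1905, 3) [0.0945623  0.10731101]
```

>>> apply_moves(
  rows=[
    [1,0,0.01,0,0],
    [1,0,0.02,0,0],
    [1,0,0.03,0,0],
    [1,0,0.035,0,0],
    [1,0,0.037,0,0],
    [1,0,0.037,0,0],
  ],
)

```text
t: 15.3
eef_pos: [0.516, 0.037, 0.0607]
eef_rot: [0.496, -0.504, 0.504, -0.496]
wrist_force: [0.6, -0.2, -1.3]
opening: 0.653
```

>>> apply_moves(
  rows=[
    [1,0,0.001,0,0],
    [1,0,0.0018,0,0],
    [1,0,0.0025,0,0],
    [1,0,0.0025,0,0],
  ],
)

```text
t: 15.8
eef_pos: [0.516, 0.0371, 0.0582]
eef_rot: [0.496, -0.504, 0.504, -0.496]
wrist_force: [-0.1, -0.3, -0.9]
opening: 0.656
```

>>> apply_moves(
  rows=[
    [1,0,0.0005,0,0],
    [1,0,0.001,0,0],
    [1,0,0.001,0,0],
  ],
)

```text
t: 16.18
eef_pos: [0.516, 0.0371, 0.0582]
eef_rot: [-0.495, 0.505, -0.504, 0.496]
wrist_force: [-4.7, 1.1, 12.8]
opening: 0.658
```

Contact with the floor. Release gently and rise.

>>> apply_moves(
  rows=[
    [1,0,-0.0005,0,0],
    [0,0,-0.0005,0,0],
    [-0.6,0,-0.0005,0,0],
    [-0.8,0,-0.0005,0,0],
    [-0.8,0,-0.0005,0,0],
    [-0.8,0,-0.02,0,0],
    [-0.8,0,-0.05,0,0],
    [-0.8,0,-0.1,0,0],
    [-0.8,0,-0.16,0,0],
    [-0.8,0,-0.2,0,0],
    [-0.8,0,-0.2,0,0],
  ],
)

```text
t: 17.55
eef_pos: [0.5179, 0.0372, 0.2602]
eef_rot: [0.494, -0.503, 0.505, -0.498]
wrist_force: [-0.2, 0.8, 0.3]
opening: 0.899
```

```bash
python3 - <<'E'
from h import *
p,d,c=snap("wrist","w12"); P=cloud(d,c)
Q=P[(P[:,:,2]>.08)&(P[:,:,2]<.1)&(abs(P[:,:,1]-.037)<.08)&(abs(P[:,:,0]-.515)<.05)]
print(Q.shape,np.median(Q[:,2]),cv2.minAreaRect(Q[:,:2].astype(np.float32)))
p,d,c=snap("scene","s12"); crop(p,220,160,440,310,3.5,"s12c")
capz("w12b")
E
```

```text
17.55 [0.5179 0.0372 0.2602] [-0.17  0.77  0.28] 0.899
(4785, 3) 0.08859972754111306 ((0.5164991021156311, 0.03651120513677597), (0.11486370861530304, 0.05758846923708916), 89.08982849121094)
17.6 [0.5165 0.0372 0.2581] [ 0.69  0.08 -0.18] 0.9
17.65 [0.5156 0.0372 0.2568] [ 0.58  0.49 -0.06] 0.9
cap 69 [0.0704 0.0727 0.0757] y [-0.1416 -0.1405 -0.1395] jigx 74.65589236768933
```

View pics/w12.png

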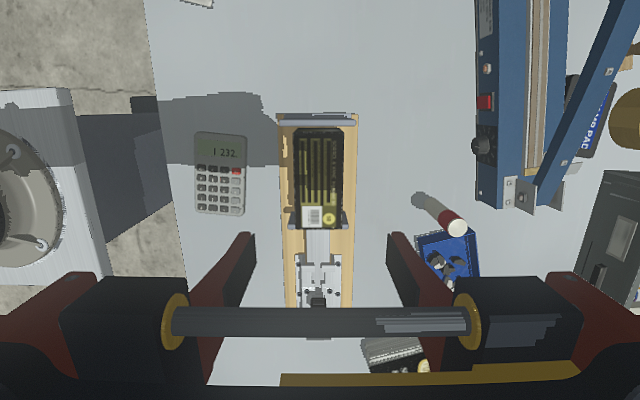

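View pics/s12c.png

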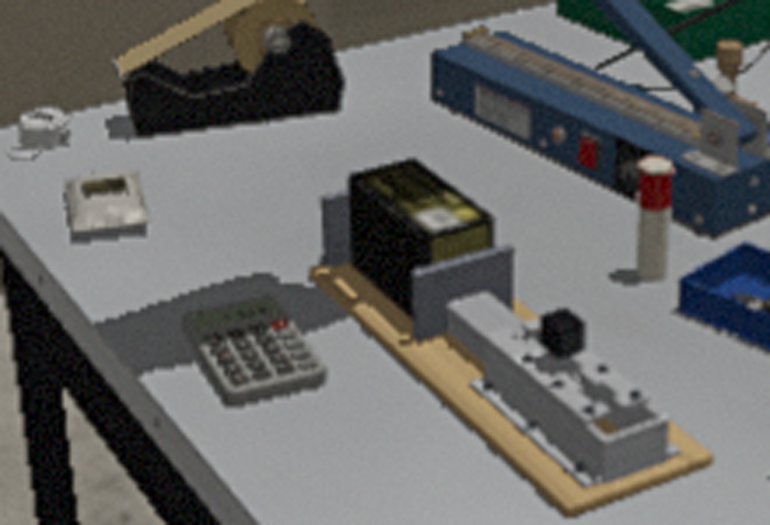

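```bash
python3 - <<'E'
from h import *
z=np.load("pics/s12.npz"); P=z["P"]
Q=P[(abs(P[:,:,0]-.5125)<.012)&(abs(P[:,:,1]+.152)<.012)]; print(len(Q),np.percentile(Q[:,2],[50,80,95]))
s=r.get_state(); print(s["t"],abs(s["joint_vel"]).max(),r.job_done())
E
```

```text
134 [0.06469394 0.07808732 0.07939487]
the job is handed in; nothing more can be done
17.7 0.014165006753922193 None
```

The carton is standing on its narrow long side in the jig pocket, between the end wall and the stop. I handed the job in at 17.7 s with the gripper clear above it.

- **Stop:** I pinched the button lightly, pressed it about 8 mm and drew the stop back 23 mm. I then eased my grip and pushed the cap on in small steps until it popped up in the next hole, about 36 mm from the first. The force readings I took while pushing stayed under 5 N, well below the latch's 20 N limit.
- **Pop-up check:** the top of the cap went from 76 mm back to 80 mm, and the pushing force fell from 4.6 N to 1.3 N. After placing the carton, the scene camera's depth put the cap top at about 79 mm, so it was still up. One last wrist-camera reading of the cap gave about 73 mm. I disregarded it because that view mostly saw the side of the cap.
- **Carton check:** its top is at 88.6 mm (88 expected) and it lines up with the jig to within about 0.2°. By calculation it has about 3 mm of room at each end. Touching down gave a brief push of about 13 N on the pocket floor.
- **Other things on the bench:** I touched none of them, and they look undisturbed in the last pictures.

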